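# Start a clamp screw in its thread, clamp a leaf spring and test it

### The job

The steel leaf spring is to be tested in the green clamp block. Its clamp screw only rests on top of the thread: push the cross handle round counter-clockwise (seen from above) until the screw drops into the thread start, never forwards against the thread end first, then run it in clockwise until it is fully home and the spring is firmly clamped. Then press the copper button near the spring's free end down onto the stop below it, without hitting it hard, and let it spring back; leave the screw tight and the things lying round the block where they are.

Things in the scene. Friction and masses are not known exactly. Their poses are not given: they have to be found in the camera images.
- clamp_block: Green cast clamp block bolted to the bench: base plate 260 x 76 x 14 mm (x -185 to +75), column and head arm (top 114 mm, x to +64) with a round nut boss (54 mm wide, top 117 mm) over a steel anvil (top 42 mm). Origin on the bench top under the screw axis; the x axis points from the spring's free end to the column, so the spring reaches along -x, to 163 mm from the axis; z up.
- screw_turn (a joint): Turn of the vertical clamp screw, rad, positive counter-clockwise from above (backing off). Starts at -3.2 to -0.8, riding on top of the nut. Backed off, it drops in at about 0.1 to 0.2 and stops hard at about 0.6. Then clockwise it is tight from about -6.3 on. Clockwise without the drop it does not sink and butts on the blunt thread end at about -4.9 (cross-threading). Takes 1 to 2 N.
- screw_depth (a joint): How far the screw has sunk, m: 0 while it rides on top of the nut, about 0.009 just after it has dropped into the thread start by its own weight; then it sinks 10 mm a turn clockwise; 0.018 when its foot sits firmly on the spring (fully home).
- handle_hub (a point): Centre of the screw's cross handle, on the axis: 152 mm above the bench at the start, 134 mm when home. Hub 28 mm wide, top 13 mm above this point. The handle is a level round steel bar, 10 mm thick, sticking out 54 mm to both sides, with 17 mm black balls on its ends. Push either arm, 40 to 50 mm from the axis; nothing under the arms is higher than 117 mm.
- handle_end_a (a point): Centre of the ball at one end of the cross handle, 56 mm from the screw axis; turns and sinks with the screw.
- handle_end_b (a point): Centre of the ball at the other end of the cross handle, 56 mm from the screw axis on the opposite side.
- leaf_tip (a point): Top of the domed copper button (10 mm wide) near the free end of the steel leaf spring, 145 mm from the screw axis, 47 mm above the bench at rest. The spring is a strip 20 mm wide, 2.5 mm thick, lying on the anvil with its root under the screw's foot. Press straight down here.
- stop_top (a point): Top of the stop stud (10 mm diameter, hexagon nut) on the base plate straight under the button, 32 mm above the bench; the spring's underside stands 10 mm above it at rest.
- leaf_flex (a joint): Bending of the clamped leaf spring in rad: 0 at rest, about 0.08 when the tip is down on the stop, which takes about 4 N at the button.
- leaf_root (a joint): Lifting of the spring's root off the anvil in rad: 0 when it lies flat or is clamped. If the screw is not home, pressing the tip only rocks the loose spring (up to 0.1) and does not bend it.
- marker: Bystander, not to be disturbed: red and white marker pen, 135 mm long, 17 mm thick; origin under its middle.

How it is judged:
By the outcome, as a careful person would: the job done as asked, in the order asked, and still so for the second after the job is handed in, with the robot touching nothing.
It also fails if it takes over 72 s, if anything falls off the work surface, if the arm or the gripper's body presses on something with over 40 N, if the wrist force passes 120 N, or if a joint passes its speed limit or range.

### The arm

A 6-joint arm with a two-finger parallel gripper is mounted at the origin on a cart in front of the work surface, level with it; the furniture and walls round the work are solid. World frame = base frame: x ahead of the robot, y to its left, z up, the work surface at z = 0. Lengths are in m, angles in degrees, forces in N, time in s.
With the tool pointing down it reaches from about 0.3 to 0.75 m from the base axis. Payload 8.5 kg.
Tool frame: the origin (TCP) lies on the centre line of the jaws, within the pads' length; the fingertips stand 14 mm ahead of it and the grasp point (between the pads) lies 5 mm behind it; z points along the fingers, y is the direction in which the jaws open and shut (so a half turn about z gives the same grasp; the last joint's range is limited). The gripper opens to 85 mm and grips with 20 to 120 N. Pads are 22 mm wide; open, the fingers measure 114 mm over their backs; the gripper's body (76 mm by 85 mm) begins 54 mm behind the grasp point. The pads swing forward as they close: fully open they stand 13 mm farther back than shut.
Start: joints at [53.841, 21.807, 74.336, -0, 83.858, -12.336], TCP at [0.222, 0.503, 0.245] pointing down, gripper open.
Joint ranges: [-178.18, 178.18], [-50.72, 133.34], [12.68, 142.11], [-81.47, 261.47], [9.98, 163.14], [-165.26, 165.26]. Speed limits (degrees/s): [136.94, 136.94, 180, 180, 180, 180].

### API

Orientations are given as a 3x3 rotation matrix whose columns are the frame's x, y, z axes.
In Python, from rig import env, optics, order, finder gives the robot as it stands.
- The arm moves only by the tool play_rows, never from a script. Its argument "commands" is a list of rows, each an object of numbers: "grip": the closure, from -1 (fully open) to 1 (shut); "x", "y", "z": the shift along the tool's x, y, z in m; "rx", "ry", "rz": the turn, a rotation vector about the tool's x, y, z in rad. A call has 1 to 12 rows; each row shifts and turns the commanded pose from where the row before left it, along the tool's axes as they then stand; what a row does not reach is not made up. A row lasts 1/8 s, in which the tool goes at most 62.5 mm and 10.7 degrees, less where a joint would pass 70% of its speed; a pose out of reach is approached as far as the arm can. A call is refused whole if a number of a shift passes 0.0625 or a number of a turn 0.188, either way. A call with a gripper value outside its range is refused whole. The fingers move at their own pace and stop on an object; "squeeze" is the grip in N (left out, the last holds). Time passes only in rows, so rows that do not move let the fingers close. It gives the time, the measured TCP pose, the force and the opening at its end, in the units of the state.
- env.observe(): the state, without advancing time (a new reading comes with each control period).
- optics.get_image(name): name is "side" or "top"; returns a dict with "color" (420x560x3 uint8, blue, green, red), "range_z" (420x560 float32, m along the optical axis (not along the pixel's ray), 0 where there is no reading), "fov_y" (degrees; the focal length in pixels is half the picture's height over the tangent of half this angle, whatever the lens; pixels are square), "cx", "cy" (the principal point, pixels), "cam_to_world" (4x4, takes a point from camera to world coordinates). Camera axes: x right, y down, z forward; pixel columns grow to the right and rows downward; lengths in m; the calibration is good to about 2 mm. A picture is of the moment at which its call begins.
- order.close_job(): hands the job in, once; it reports no verdict.
Trained networks look in the newest picture that a camera, given by its name, has taken for a name from the list of things; names that differ only in an ending like _2 or _b are one class to them, and where a whole thing is asked for, a point or a joint stands for the part that bears it (a point fixed in the world has none). Each returns a list of dicts, best first, with "conf" (0 to 1); they miss things now and then, are a little off and sometimes report something else, mostly with a low value. They report only what shows in the picture. A call takes as long as a camera call.
- finder.boxes_of(camera, thing): "point" ([x, y, z] in m, in world coordinates, good to about 4 mm: the middle of the surface that is visible of it).
The state is a dict: "time_s": time; "q": joint angles; "qvel": joint speeds; "joint_efforts": joint torques, N m; "position": TCP position; "tool_rot": TCP orientation; "ft_force": force on the tool from outside, world axes, zero at the start; "wrist_torque": the same for the moment, N m; "grip_width": finger opening in m.
Only numpy, scipy, OpenCV 4.12 (cv2) and the standard library are available. Lean on these libraries where they do the work, as an engineer would, in place of code of your own. Each camera call takes 0.05 s, during which the arm holds its last target.

## Working session

There is one attempt and no reset: what is moved stays moved. The work goes in short steps, Python scripts to look and compute and a tool call to move; the robot and the scene stay as the last step left them, time stands still between calls to the robot, and variables do not carry over. Pictures are saved under pics/ and viewed, and the job is handed in when it is done.

Besides the shell and the picture viewer there is one more tool, called after "Request:" by a JSON object that holds its "name" and its "arguments", one argument or row to a line. play_rows: Moves the arm, as the interface text tells. Its arguments: {"type":"object","properties":{"commands":{"type":"array"},"squeeze":{"type":"number"}},"required":["commands"]}

```bash
mkdir -p pics; ls; cat > h.py <<'E'
import numpy as np, cv2
from rig import env, optics, order, finder
def snap(cam,fn=None):
    d=optics.get_image(cam)
    if fn: cv2.imwrite('pics/'+fn,d['color'])
    return d
def px2w(d,u,v,z=None):
    f=d['color'].shape[0]/2/np.tan(np.radians(d['fov_y'])/2)
    Z=d['range_z'][int(round(v)),int(round(u))] if z is None else z
    p=np.array([(u-d['cx'])/f*Z,(v-d['cy'])/f*Z,Z,1])
    return (d['cam_to_world']@p)[:3]
def w2px(d,p):
    f=d['color'].shape[0]/2/np.tan(np.radians(d['fov_y'])/2)
    c=np.linalg.inv(d['cam_to_world'])@np.append(p,1)
    return c[0]/c[2]*f+d['cx'],c[1]/c[2]*f+d['cy']
E
python3 - <<'E'
from h import *
np.set_printoptions(precision=4,suppress=True)
for c in ['side','top']:
    d=snap(c,c+'0.png'); print(c,d['cam_to_world'][:3],d['fov_y'])
    for n in ['clamp_block','handle_hub','handle_end_a','leaf_tip','stop_top','marker','screw_turn']:
        print(n,[(np.round(r['point'],4).tolist(),round(r['conf'],2)) for r in finder.boxes_of(c,n)[:4]])
print(env.observe())
E
```

```text
pics
side [[ 0.9875 -0.066   0.1431  0.3877]
 [-0.157  -0.4897  0.8576 -0.3699]
 [ 0.0135 -0.8694 -0.4939  0.5326]] 57.48099509664287
clamp_block [([0.5272, 0.2716, 0.0342], 0.67)]
handle_hub [([0.538, 0.275, 0.1517], 0.56)]
handle_end_a [([0.5392, 0.2708, 0.1552], 0.85), ([0.523, 0.2671, 0.0338], 0.4)]
leaf_tip [([0.4468, 0.2843, 0.0438], 0.8), ([0.4648, 0.2853, 0.0452], 0.39)]
stop_top [([0.5242, 0.265, 0.0388], 0.75)]
marker [([0.4886, 0.5198, 0.0171], 0.81)]
screw_turn [([0.5377, 0.2776, 0.1526], 0.89)]
top [[ 0.0006 -0.9976  0.0685  0.4526]
 [-1.     -0.0001  0.0069  0.3566]
 [-0.0068 -0.0685 -0.9976  0.9517]] 54.96390101846464
clamp_block [([0.4828, 0.2916, 0.0151], 0.92)]
handle_hub [([0.5403, 0.2828, 0.1553], 0.61), ([0.4502, 0.2876, 0.0435], 0.25)]
handle_end_a [([0.5359, 0.2828, 0.1608], 0.7)]
leaf_tip [([0.4494, 0.2884, 0.0449], 0.57)]
stop_top [([0.4873, 0.2888, 0.0147], 0.62)]
marker [([0.5368, 0.2841, 0.1569], 0.52)]
screw_turn [([0.5415, 0.285, 0.1541], 0.6)]
{'time_s': 0.8, 'q': array([ 53.8409,  21.8073,  74.334 ,   0.0002,  83.8577, -12.3381]), 'qvel': array([-0.0003,  0.0103, -0.0254,  0.0461, -0.0168, -0.0334]), 'joint_efforts': array([  0.003 , -44.8284, -23.146 ,  -0.    ,   0.0004,   0.    ]), 'position': array([0.2222, 0.5031, 0.2453]), 'tool_rot': array([[-0.9148,  0.4039,  0.    ],
       [ 0.4039,  0.9148,  0.    ],
       [-0.    ,  0.    , -1.    ]]), 'ft_force': array([0.1701, 0.1559, 0.7173]), 'wrist_torque': array([-0.0211,  0.0158, -0.0493]), 'grip_width': 0.08518442343205603}
```

View pics/side0.png

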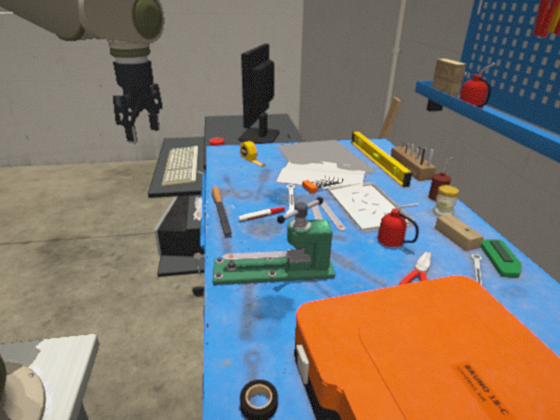

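View pics/top0.png

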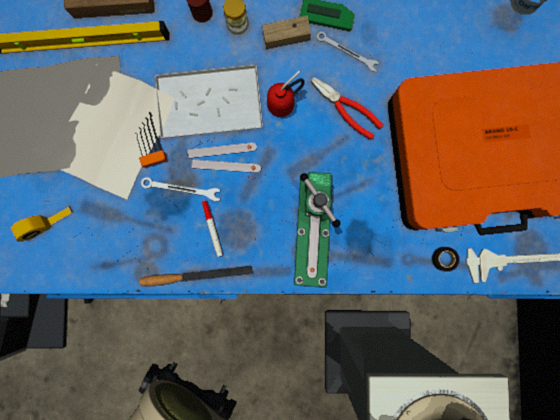

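```bash
python3 - <<'E'
from h import *
np.set_printoptions(precision=4,suppress=True)
d=snap('top'); im=d['color']
c=im[160:300,270:370]; cv2.imwrite('pics/topc.png',cv2.resize(c,None,fx=4.2,fy=4.2,interpolation=cv2.INTER_CUBIC))
e=snap('side'); c=e['color'][185:290,195:345]; cv2.imwrite('pics/sidec.png',cv2.resize(c,None,fx=5,fy=5,interpolation=cv2.INTER_CUBIC))
for u,v in [(320,202),(304,177),(337,223),(312,270),(297,286),(327,286),(330,176)]:
    print(u,v,px2w(d,u,v))
# green mask cloud
f=210/np.tan(np.radians(d['fov_y'])/2)
for nm,dd in (('top',d),('side',e)):
    R=dd['range_z'];V,U=np.nonzero(R>0);Z=R[V,U];f=210/np.tan(np.radians(dd['fov_y'])/2)
    P=np.c_[(U-dd['cx'])/f*Z,(V-dd['cy'])/f*Z,Z,np.ones(len(Z))]@dd['cam_to_world'].T
    P=P[:,:3]; s=(abs(P[:,0]-.5)<.17)&(abs(P[:,1]-.285)<.09)
    for lo,hi in ((.006,.025),(.035,.06),(.105,.125),(.14,.175)):
        m=s&(P[:,2]>lo)&(P[:,2]<hi); Q=P[m]
        if len(Q)<4: continue
        r=cv2.minAreaRect(Q[:,:2].astype(np.float32)*1000); print(nm,lo,hi,len(Q),Q.min(0),Q.max(0),np.median(Q,0),r)
E
```

```text
320 202 [0.5364 0.284  0.1639]
304 177 [0.5867 0.3149 0.1594]
337 223 [0.4954 0.2506 0.1603]
312 270 [0.3968 0.2919 0.0465]
297 286 [ 0.3565  0.3237 -0.0031]
327 286 [ 0.3569  0.2538 -0.    ]
330 176 [0.5967 0.258  0.1126]
top 0.006 0.025 1986 [0.3555 0.2409 0.0064] [0.6124 0.331  0.0235] [0.4454 0.3009 0.0129] ((485.90478515625, 285.7640075683594), (76.25975799560547, 257.96197509765625), 86.54157257080078)
top 0.035 0.06 564 [0.381  0.2636 0.036 ] [0.5799 0.3063 0.0511] [0.4523 0.289  0.0433] ((480.8492736816406, 282.9741516113281), (199.30540466308594, 41.037010192871094), 1.590584397315979)
top 0.105 0.125 731 [0.5148 0.2553 0.1054] [0.6065 0.3087 0.1219] [0.569  0.2818 0.1138] ((560.48828125, 281.6960754394531), (52.50653839111328, 91.3576431274414), 87.80184173583984)
top 0.14 0.175 453 [0.4878 0.2437 0.1453] [0.5954 0.3226 0.1664] [0.5405 0.2838 0.1564] ((540.8850708007812, 282.6259765625), (126.44490051269531, 26.9910888671875), 28.580400466918945)
side 0.006 0.025 2234 [0.3581 0.239  0.006 ] [0.6176 0.332  0.0249] [0.4647 0.2659 0.0147] ((487.8104248046875, 282.2491149902344), (77.44889068603516, 260.3636779785156), 84.92969512939453)
side 0.035 0.06 914 [0.3815 0.2519 0.035 ] [0.6056 0.3044 0.0599] [0.5265 0.279  0.0449] ((495.0258483886719, 287.37530517578125), (43.90336227416992, 226.95745849609375), 81.63774108886719)
side 0.105 0.125 657 [0.5163 0.253  0.105 ] [0.6053 0.3055 0.1248] [0.5617 0.2674 0.1149] ((560.6715698242188, 279.1463928222656), (50.94923782348633, 89.13713073730469), 88.34806060791016)
side 0.14 0.175 405 [0.4887 0.2416 0.1404] [0.5965 0.3179 0.1661] [0.5388 0.2721 0.1563] ((542.9017944335938, 279.8021240234375), (126.10702514648438, 25.86174964904785), 31.201705932617188)
```

View pics/topc.png

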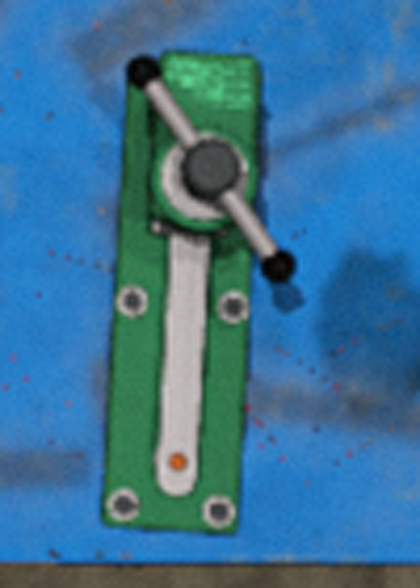

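View pics/sidec.png

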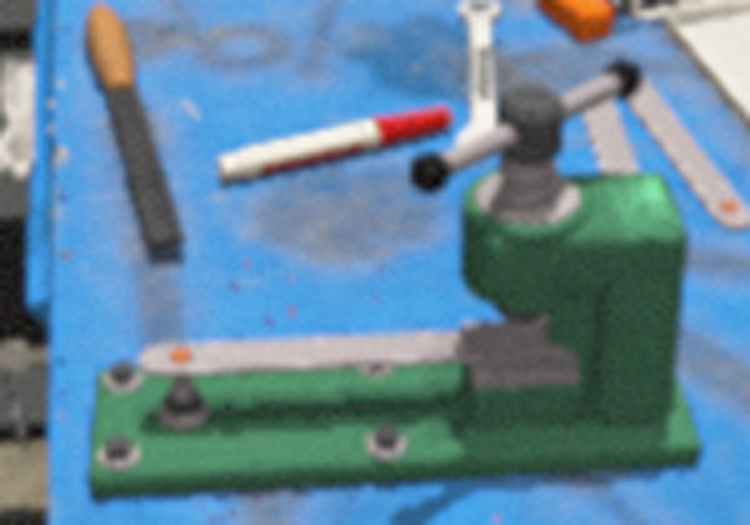

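Request:
{"name": "play_rows", "arguments": {
  "commands": [
    {"x": -0.048, "y": -0.009, "grip": -0.65},
    {"x": -0.048, "y": -0.009},
    {"x": -0.048, "y": -0.009},
    {"x": -0.048, "y": -0.009},
    {"x": -0.048, "y": -0.009},
    {"x": -0.048, "y": -0.009},
    {"x": -0.048, "y": -0.009},
    {"x": -0.048, "y": -0.01},
    {"rz": 0.17},
    {"rz": 0.17},
    {"rz": 0.17},
    {"rz": 0.17}
  ]
}}

```text
invalid input at $.commands[0]: expected keys grip, x, y, z, rx, ry, rz
```

Request:
{"name": "play_rows", "arguments": {
  "commands": [
    {"rz": 0.17},
    {"rz": 0.17},
    {"rz": 0.17},
    {"rz": 0.17},
    {"rz": 0.17},
    {"rz": 0.17},
    {"rz": 0.06},
    {}
  ]
}}

```text
invalid input at $.commands[0]: expected keys grip, x, y, z, rx, ry, rz
```

```bash
cat >> h.py <<'E'
np.set_printoptions(precision=4,suppress=True)
def st():
    s=env.observe(); R=s['tool_rot']
    yang=np.degrees(np.arctan2(R[1,1],R[0,1]))
    print('t',round(s['time_s'],2),'p',s['position'],'yang',round(yang,1),'q6',round(s['q'][5],1),'F',s['ft_force'],'T',s['wrist_torque'],'w',round(s['grip_width'],4),'zdown',R[:,2])
    return s
def crop(d,fn,r,k):
    c=d['color'][r[1]:r[3],r[0]:r[2]]; cv2.imwrite('pics/'+fn,cv2.resize(c,None,fx=k,fy=k,interpolation=cv2.INTER_CUBIC))
def cloud(dd):
    R=dd['range_z'];V,U=np.nonzero(R>0);Z=R[V,U];f=210/np.tan(np.radians(dd['fov_y'])/2)
    P=np.c_[(U-dd['cx'])/f*Z,(V-dd['cy'])/f*Z,Z,np.ones(len(Z))]@dd['cam_to_world'].T
    return P[:,:3],U,V
E
python3 - <<'E'
from h import *
s=st()
d=snap('side'); crop(d,'s1.png',(195,80,345,290),2.8)
P,U,V=cloud(d)
p=s['position']
m=(abs(P[:,0]-p[0])<.08)&(abs(P[:,1]-p[1])<.08)&(P[:,2]>.185)
Q=P[m];print(len(Q)); 
h,b=np.histogram(Q[:,2],20);print(h,b)
lo=Q[np.argsort(Q[:,2])[:25]];print(lo)
E
```

```text
t 0.9 p [0.2222 0.5031 0.2453] yang 66.2 q6 -12.3 F [ 0.4322 -0.6135 -0.621 ] T [-0.0264  0.012   0.0117] w 0.0854 zdown [ 0.  0. -1.]
5014
[112 125 124 183 274 293 329 286 176 257 272 292 224 296 292 240 281 311
 314 333] [0.2455 0.259  0.2725 0.2861 0.2996 0.3131 0.3266 0.3401 0.3536 0.3671
 0.3807 0.3942 0.4077 0.4212 0.4347 0.4482 0.4617 0.4752 0.4888 0.5023
 0.5158]
[[0.1975 0.4601 0.2455]
 [0.1998 0.4591 0.2458]
 [0.2085 0.4571 0.2461]
 [0.2127 0.4563 0.2462]
 [0.2106 0.4565 0.2463]
 [0.2401 0.543  0.2463]
 [0.2355 0.5433 0.2464]
 [0.2065 0.4566 0.2464]
 [0.2044 0.4567 0.2464]
 [0.2024 0.4566 0.2466]
 [0.238  0.542  0.2467]
 [0.245  0.5409 0.2468]
 [0.2428 0.5405 0.247 ]
 [0.2499 0.5386 0.2473]
 [0.1955 0.4615 0.2474]
 [0.2476 0.5387 0.2474]
 [0.1998 0.461  0.2474]
 [0.233  0.547  0.2477]
 [0.2023 0.459  0.248 ]
 [0.2354 0.5458 0.248 ]
 [0.1981 0.4592 0.2481]
 [0.2045 0.4582 0.2482]
 [0.2066 0.4578 0.2482]
 [0.2152 0.456  0.2485]
 [0.211  0.4564 0.2485]]
```

View pics/s1.png

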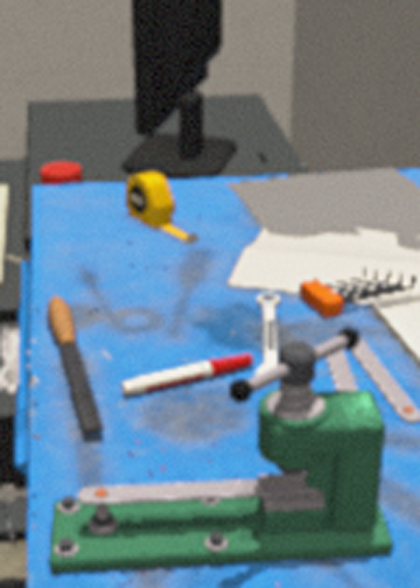

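Request:
{"name": "play_rows", "arguments": {
  "commands": [
    {"x": -0.048, "y": -0.009, "z": 0, "rx": 0, "ry": 0, "rz": 0, "grip": -0.65},
    {"x": -0.048, "y": -0.009, "z": 0, "rx": 0, "ry": 0, "rz": 0, "grip": -0.65},
    {"x": -0.048, "y": -0.009, "z": 0, "rx": 0, "ry": 0, "rz": 0, "grip": -0.65},
    {"x": -0.048, "y": -0.009, "z": 0, "rx": 0, "ry": 0, "rz": 0, "grip": -0.65},
    {"x": -0.048, "y": -0.009, "z": 0, "rx": 0, "ry": 0, "rz": 0, "grip": -0.65},
    {"x": -0.048, "y": -0.009, "z": 0, "rx": 0, "ry": 0, "rz": 0, "grip": -0.65},
    {"x": -0.048, "y": -0.009, "z": 0, "rx": 0, "ry": 0, "rz": 0, "grip": -0.65},
    {"x": -0.045, "y": -0.01, "z": 0, "rx": 0, "ry": 0, "rz": 0, "grip": -0.65},
    {"x": 0, "y": 0, "z": 0, "rx": 0, "ry": 0, "rz": 0.17, "grip": -0.65},
    {"x": 0, "y": 0, "z": 0, "rx": 0, "ry": 0, "rz": 0.17, "grip": -0.65},
    {"x": 0, "y": 0, "z": 0, "rx": 0, "ry": 0, "rz": 0.17, "grip": -0.65},
    {"x": 0, "y": 0, "z": 0, "rx": 0, "ry": 0, "rz": 0.17, "grip": -0.65}
  ]
}}

```text
time_s: 2.45
position: [0.5412, 0.2824, 0.2452]
tool_rot: [[-0.452, 0.892, -0.0], [0.892, 0.452, -0.0], [0.0, -0.0, -1.0]]
ft_force: [-0.0, 0.2, 0.2]
grip_width: 0.0703
```

Request:
{"name": "play_rows", "arguments": {
  "commands": [
    {"x": 0, "y": 0, "z": 0, "rx": 0, "ry": 0, "rz": 0.17, "grip": -0.65},
    {"x": 0, "y": 0, "z": 0, "rx": 0, "ry": 0, "rz": 0.17, "grip": -0.65},
    {"x": 0, "y": 0, "z": 0, "rx": 0, "ry": 0, "rz": 0.17, "grip": -0.65},
    {"x": 0, "y": 0, "z": 0, "rx": 0, "ry": 0, "rz": 0.17, "grip": -0.65},
    {"x": 0, "y": 0, "z": 0, "rx": 0, "ry": 0, "rz": 0.17, "grip": -0.65},
    {"x": 0, "y": 0, "z": 0, "rx": 0, "ry": 0, "rz": 0.17, "grip": -0.65},
    {"x": 0, "y": 0, "z": 0, "rx": 0, "ry": 0, "rz": 0, "grip": -0.65}
  ]
}}

```text
time_s: 3.32
position: [0.5412, 0.2824, 0.2453]
tool_rot: [[0.517, 0.856, -0.0], [0.856, -0.517, -0.0], [-0.0, -0.0, -1.0]]
ft_force: [-0.3, 0.1, 0.4]
grip_width: 0.0703
```

```bash
python3 - <<'E'
from h import *
s=st()
d=snap('side'); crop(d,'s2.png',(195,80,345,290),2.8)
P,U,V=cloud(d)
p=s['position']
m=(abs(P[:,0]-p[0])<.08)&(abs(P[:,1]-p[1])<.08)&(P[:,2]>.185)
Q=P[m]
lo=Q[np.argsort(Q[:,2])[:25]];print(lo)
E
```

```text
t 3.33 p [0.5412 0.2824 0.2453] yang -31.1 q6 47.6 F [-0.2875  0.1164  0.4305] T [0.0181 0.0203 0.0197] w 0.0703 zdown [-0.0001 -0.     -1.    ]
[[0.5781 0.2601 0.24  ]
 [0.5713 0.2561 0.2402]
 [0.5729 0.255  0.2406]
 [0.5086 0.2948 0.241 ]
 [0.5743 0.2533 0.2413]
 [0.5139 0.303  0.2414]
 [0.5026 0.2939 0.2417]
 [0.5045 0.2936 0.2418]
 [0.5165 0.3062 0.242 ]
 [0.5108 0.2965 0.2422]
 [0.5778 0.2596 0.2423]
 [0.5059 0.2905 0.243 ]
 [0.5743 0.2537 0.2431]
 [0.5138 0.3024 0.2437]
 [0.5684 0.2531 0.2437]
 [0.5026 0.2938 0.2438]
 [0.511  0.2976 0.2438]
 [0.5165 0.3067 0.2438]
 [0.5063 0.2931 0.2439]
 [0.5719 0.2521 0.2439]
 [0.5698 0.2515 0.2443]
 [0.5745 0.2548 0.2446]
 [0.5078 0.2907 0.2449]
 [0.504  0.291  0.2449]
 [0.5685 0.2537 0.2454]]
```

View pics/s2.png

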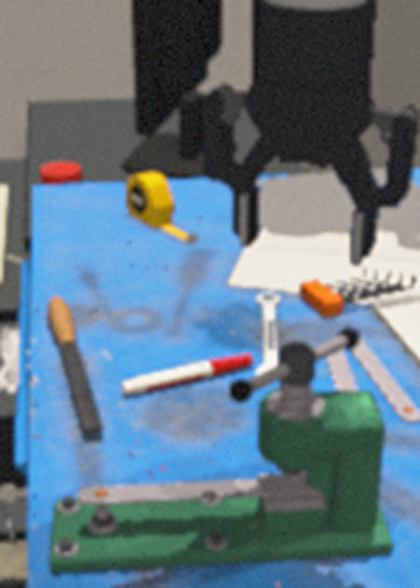

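Request:
{"name": "play_rows", "arguments": {
  "commands": [
    {"x": 0, "y": 0, "z": 0.035, "rx": 0, "ry": 0, "rz": 0, "grip": -0.65},
    {"x": 0, "y": 0, "z": 0.035, "rx": 0, "ry": 0, "rz": 0, "grip": -0.65},
    {"x": 0, "y": 0, "z": 0.033, "rx": 0, "ry": 0, "rz": 0, "grip": -0.65},
    {"x": 0, "y": 0, "z": 0, "rx": 0, "ry": 0, "rz": 0, "grip": -0.65}
  ]
}}

```text
time_s: 3.88
position: [0.5403, 0.2821, 0.1404]
tool_rot: [[0.516, 0.856, -0.005], [0.856, -0.516, -0.001], [-0.004, -0.003, -1.0]]
ft_force: [-0.7, -0.5, -0.3]
grip_width: 0.0702
```

Request:
{"name": "play_rows", "arguments": {
  "commands": [
    {"x": 0, "y": 0, "z": 0, "rx": 0, "ry": 0, "rz": -0.15, "grip": -0.65},
    {"x": 0, "y": 0, "z": 0, "rx": 0, "ry": 0, "rz": -0.15, "grip": -0.65},
    {"x": 0, "y": 0, "z": 0, "rx": 0, "ry": 0, "rz": -0.15, "grip": -0.65},
    {"x": 0, "y": 0, "z": 0, "rx": 0, "ry": 0, "rz": -0.1, "grip": -0.65},
    {"x": 0, "y": 0, "z": 0, "rx": 0, "ry": 0, "rz": -0.1, "grip": -0.65},
    {"x": 0, "y": 0, "z": 0, "rx": 0, "ry": 0, "rz": -0.1, "grip": -0.65},
    {"x": 0, "y": 0, "z": 0, "rx": 0, "ry": 0, "rz": -0.1, "grip": -0.65},
    {"x": 0, "y": 0, "z": 0, "rx": 0, "ry": 0, "rz": -0.1, "grip": -0.65},
    {"x": 0, "y": 0, "z": 0, "rx": 0, "ry": 0, "rz": -0.1, "grip": -0.65}
  ]
}}

```text
time_s: 5.0
position: [0.5416, 0.2831, 0.1444]
tool_rot: [[-0.489, 0.873, 0.002], [0.873, 0.489, 0.002], [0.0, 0.003, -1.0]]
ft_force: [-2.1, 2.5, 0.3]
grip_width: 0.0709
```

```bash
python3 - <<'E'
from h import *
s=st()
d=snap('side'); crop(d,'s3.png',(235,140,345,290),4)
E
```

```text
t 5.0 p [0.5416 0.2831 0.1444] yang 29.2 q6 -12.8 F [-2.0898  2.4714  0.2725] T [ 0.3931  0.162  -0.0835] w 0.0709 zdown [ 0.0023  0.0017 -1.    ]
```

View pics/s3.png

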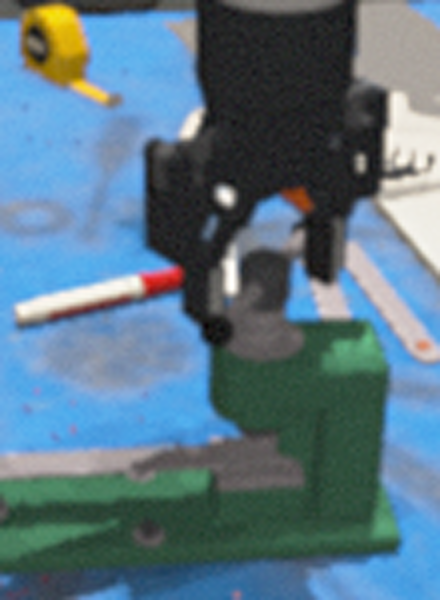

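Request:
{"name": "play_rows", "arguments": {
  "commands": [
    {"x": 0, "y": 0, "z": 0, "rx": 0, "ry": 0, "rz": -0.1, "grip": -0.65},
    {"x": 0, "y": 0, "z": 0, "rx": 0, "ry": 0, "rz": -0.1, "grip": -0.65},
    {"x": 0, "y": 0, "z": 0, "rx": 0, "ry": 0, "rz": -0.1, "grip": -0.65},
    {"x": 0, "y": 0, "z": 0, "rx": 0, "ry": 0, "rz": -0.1, "grip": -0.65},
    {"x": 0, "y": 0, "z": 0, "rx": 0, "ry": 0, "rz": -0.1, "grip": -0.65},
    {"x": 0, "y": 0, "z": 0, "rx": 0, "ry": 0, "rz": -0.1, "grip": -0.65},
    {"x": 0, "y": 0, "z": 0, "rx": 0, "ry": 0, "rz": 0, "grip": -0.65}
  ]
}}

```text
time_s: 5.92
position: [0.5416, 0.2826, 0.1436]
tool_rot: [[-0.893, 0.45, 0.002], [0.45, 0.893, 0.0], [-0.002, 0.001, -1.0]]
ft_force: [-0.1, 0.3, -0.2]
grip_width: 0.0707
```

```bash
python3 - <<'E'
from h import *
s=st()
d=snap('side'); crop(d,'s4.png',(235,140,345,290),4)
E
```

```text
t 5.92 p [0.5416 0.2826 0.1436] yang 63.3 q6 -46.8 F [-0.0925  0.3058 -0.1621] T [0.0071 0.0016 0.0195] w 0.0707 zdown [ 0.0019  0.0004 -1.    ]
```

View pics/s4.png

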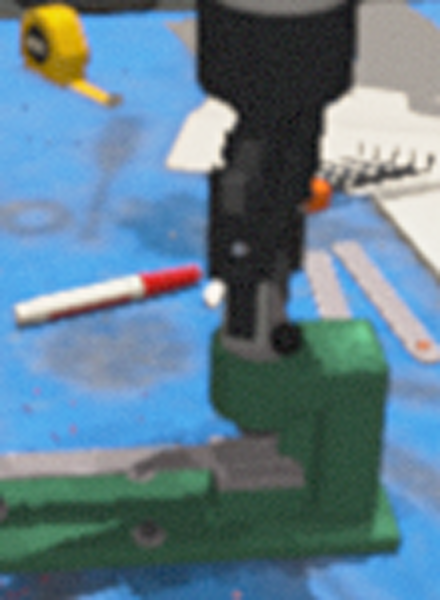

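```bash
cat >> h.py <<'E'
AX=np.array([.5412,.2824])
def ball(d,u,v):
    "ball centre from pixel: points on ray at radius 56mm from axis"
    o=d['cam_to_world'][:3,3]; r=px2w(d,u,v,1.)-o
    a=r[:2]@r[:2]; w=o[:2]-AX; b=2*w@r[:2]; c=w@w-.056**2
    for t in np.roots([a,b,c]):
        if np.isreal(t):
            p=o+t.real*r; print(' ball',(u,v),p,'ang',np.degrees(np.arctan2(*(p[:2]-AX)[::-1])))
E
python3 - <<'E'
from h import *
d=snap('side')
print('orig');ball(d,195+430/5,185+172/5);ball(d,195+628/5,185+77/5)
print('s3');ball(d,235+215/4,140+328/4)
print('s4');ball(d,235+288/4,140+338/4)
E
```

```text
orig
 ball (281.0, 219.4) [0.5109 0.3295 0.103 ] ang 122.72836391119277
 ball (281.0, 219.4) [0.4966 0.2485 0.1528] ang -142.70822243743305
 ball (320.6, 200.4) [0.5903 0.3093 0.155 ] ang 28.668140616374224
 ball (320.6, 200.4) [0.5676 0.233  0.1974] ang -61.88974137002324
s3
 ball (288.75, 222.0) [0.5298 0.3372 0.0902] ang 101.78145317723725
 ball (288.75, 222.0) [0.5095 0.2362 0.1533] ang -124.49731925638008
s4
 ball (307.0, 224.5) [0.5698 0.3305 0.0844] ang 59.289639175382874
 ball (307.0, 224.5) [0.5427 0.2264 0.151 ] ang -88.43133510199952
```

Request:
{"name": "play_rows", "arguments": {
  "commands": [
    {"x": 0, "y": 0, "z": 0, "rx": 0, "ry": 0, "rz": -0.08, "grip": -0.65},
    {"x": 0, "y": 0, "z": 0, "rx": 0, "ry": 0, "rz": -0.08, "grip": -0.65},
    {"x": 0, "y": 0, "z": 0, "rx": 0, "ry": 0, "rz": -0.08, "grip": -0.65},
    {"x": 0, "y": 0, "z": 0, "rx": 0, "ry": 0, "rz": 0, "grip": -0.65}
  ]
}}

```text
time_s: 6.52
position: [0.5415, 0.2824, 0.1428]
tool_rot: [[-0.974, 0.226, 0.001], [0.226, 0.974, 0.0], [-0.001, 0.0, -1.0]]
ft_force: [0.5, -0.1, -0.1]
grip_width: 0.0708
```

```bash
python3 - <<'E'
from h import *
s=st()
d=snap('side'); crop(d,'s5.png',(235,140,345,290),4)
E
```

```text
t 6.53 p [0.5415 0.2824 0.1428] yang 76.9 q6 -60.5 F [ 0.5446 -0.1077 -0.0567] T [-0.0253  0.0092 -0.0029] w 0.0708 zdown [ 0.0008  0.0001 -1.    ]
```

View pics/s5.png

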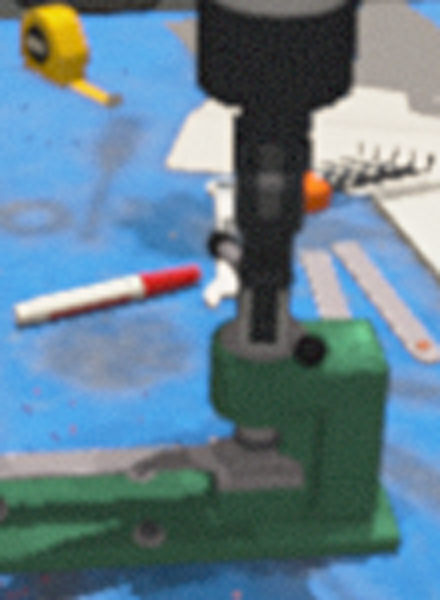

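```bash
python3 - <<'E'
from h import *
d=snap('side')
ball(d,312.75,227.25);ball(d,290,200.75)
E
```

```text
ball (312.75, 227.25) [0.5809 0.3219 0.0817] ang 44.795652000393865
 ball (312.75, 227.25) [0.5547 0.2281 0.1428] ang -76.00636161999327
 ball (290, 200.75) [0.5311 0.3375 0.1433] ang 100.41972916415065
 ball (290, 200.75) [0.5104 0.2356 0.1993] ang -123.33086722053372
```

Request:
{"name": "play_rows", "arguments": {
  "commands": [
    {"x": 0, "y": 0, "z": -0.028, "rx": 0, "ry": 0, "rz": 0, "grip": -0.65},
    {"x": 0, "y": 0, "z": 0, "rx": 0, "ry": 0, "rz": -0.05, "grip": -0.65},
    {"x": 0, "y": 0, "z": 0, "rx": 0, "ry": 0, "rz": -0.17, "grip": -0.65},
    {"x": 0, "y": 0, "z": 0, "rx": 0, "ry": 0, "rz": -0.17, "grip": -0.65},
    {"x": 0, "y": 0, "z": 0, "rx": 0, "ry": 0, "rz": -0.17, "grip": -0.65},
    {"x": 0, "y": 0, "z": 0, "rx": 0, "ry": 0, "rz": -0.17, "grip": -0.65},
    {"x": 0, "y": 0, "z": 0, "rx": 0, "ry": 0, "rz": -0.17, "grip": -0.65},
    {"x": 0, "y": 0, "z": 0, "rx": 0, "ry": 0, "rz": -0.17, "grip": -0.65},
    {"x": 0, "y": 0, "z": 0, "rx": 0, "ry": 0, "rz": 0, "grip": -0.65}
  ]
}}

```text
time_s: 7.75
position: [0.5412, 0.2824, 0.1704]
tool_rot: [[-0.666, -0.746, 0.0], [-0.746, 0.666, -0.0], [0.0, -0.0, -1.0]]
ft_force: [0.3, 0.4, 0.0]
grip_width: 0.0708
```

```bash
python3 - <<'E'
from h import *
s=st()
d=snap('side'); crop(d,'s6.png',(235,140,345,290),4)
E
```

```text
t 7.75 p [0.5412 0.2824 0.1704] yang 138.2 q6 -121.7 F [0.3181 0.3852 0.0033] T [ 0.0394 -0.0167 -0.0106] w 0.0708 zdown [ 0.     -0.0001 -1.    ]
```

View pics/s6.png

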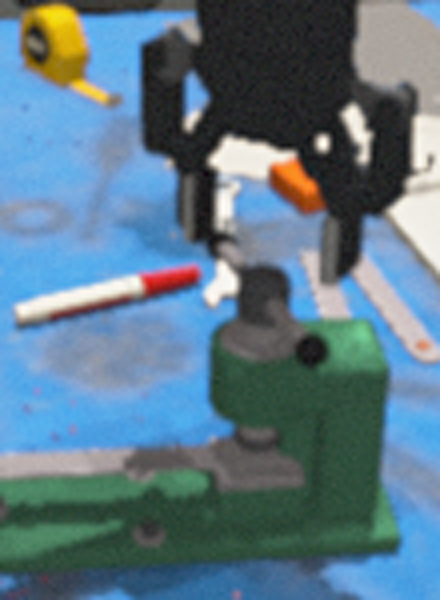

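Request:
{"name": "play_rows", "arguments": {
  "commands": [
    {"x": 0, "y": 0, "z": 0.02, "rx": 0, "ry": 0, "rz": 0, "grip": -0.65},
    {"x": 0, "y": 0, "z": 0.018, "rx": 0, "ry": 0, "rz": 0, "grip": -0.65},
    {"x": 0, "y": 0, "z": 0, "rx": 0, "ry": 0, "rz": 0, "grip": -0.65},
    {"x": 0, "y": 0, "z": 0, "rx": 0, "ry": 0, "rz": 0.1, "grip": -0.65},
    {"x": 0, "y": 0, "z": 0, "rx": 0, "ry": 0, "rz": 0.1, "grip": -0.65},
    {"x": 0, "y": 0, "z": 0, "rx": 0, "ry": 0, "rz": 0.1, "grip": -0.65},
    {"x": 0, "y": 0, "z": 0, "rx": 0, "ry": 0, "rz": 0.1, "grip": -0.65},
    {"x": 0, "y": 0, "z": 0, "rx": 0, "ry": 0, "rz": 0.1, "grip": -0.65},
    {"x": 0, "y": 0, "z": 0, "rx": 0, "ry": 0, "rz": 0.1, "grip": -0.65},
    {"x": 0, "y": 0, "z": 0, "rx": 0, "ry": 0, "rz": 0.1, "grip": -0.65},
    {"x": 0, "y": 0, "z": 0, "rx": 0, "ry": 0, "rz": 0.1, "grip": -0.65}
  ]
}}

```text
time_s: 9.18
position: [0.5411, 0.2826, 0.1331]
tool_rot: [[-0.999, -0.039, -0.0], [-0.039, 0.999, 0.0], [0.0, 0.0, -1.0]]
ft_force: [-1.6, -0.4, -0.9]
grip_width: 0.0705
```

Request:
{"name": "play_rows", "arguments": {
  "commands": [
    {"x": 0, "y": 0, "z": 0, "rx": 0, "ry": 0, "rz": 0.12, "grip": -0.65},
    {"x": 0, "y": 0, "z": 0, "rx": 0, "ry": 0, "rz": 0.12, "grip": -0.65},
    {"x": 0, "y": 0, "z": 0, "rx": 0, "ry": 0, "rz": 0.12, "grip": -0.65},
    {"x": 0, "y": 0, "z": 0, "rx": 0, "ry": 0, "rz": 0.12, "grip": -0.65},
    {"x": 0, "y": 0, "z": 0, "rx": 0, "ry": 0, "rz": 0.12, "grip": -0.65},
    {"x": 0, "y": 0, "z": 0, "rx": 0, "ry": 0, "rz": 0.12, "grip": -0.65},
    {"x": 0, "y": 0, "z": 0, "rx": 0, "ry": 0, "rz": 0.12, "grip": -0.65},
    {"x": 0, "y": 0, "z": 0, "rx": 0, "ry": 0, "rz": 0.12, "grip": -0.65}
  ]
}}

```text
time_s: 10.18
position: [0.541, 0.2828, 0.133]
tool_rot: [[-0.604, 0.797, -0.0], [0.797, 0.604, 0.001], [0.001, 0.0, -1.0]]
ft_force: [-2.1, 1.4, -1.4]
grip_width: 0.0704
```

```bash
python3 - <<'E'
from h import *
s=st()
d=snap('side'); crop(d,'s7.png',(235,140,345,290),4)
E
```

```text
t 10.18 p [0.541  0.2828 0.133 ] yang 37.2 q6 -20.7 F [-2.1018  1.3557 -1.3801] T [0.2374 0.2394 0.0379] w 0.0704 zdown [-0.      0.0007 -1.    ]
```

View pics/s7.png

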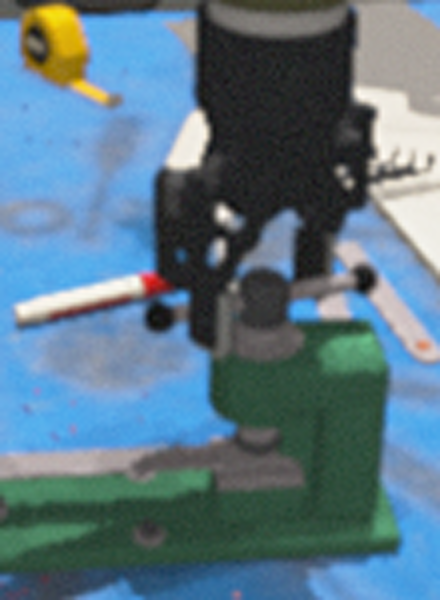

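Request:
{"name": "play_rows", "arguments": {
  "commands": [
    {"x": 0, "y": 0, "z": 0, "rx": 0, "ry": 0, "rz": 0.12, "grip": -0.65},
    {"x": 0, "y": 0, "z": 0, "rx": 0, "ry": 0, "rz": 0.12, "grip": -0.65},
    {"x": 0, "y": 0, "z": 0, "rx": 0, "ry": 0, "rz": 0.12, "grip": -0.65},
    {"x": 0, "y": 0, "z": 0, "rx": 0, "ry": 0, "rz": 0.12, "grip": -0.65},
    {"x": 0, "y": 0, "z": 0, "rx": 0, "ry": 0, "rz": 0.12, "grip": -0.65},
    {"x": 0, "y": 0, "z": 0, "rx": 0, "ry": 0, "rz": 0.12, "grip": -0.65},
    {"x": 0, "y": 0, "z": 0, "rx": 0, "ry": 0, "rz": 0.12, "grip": -0.65},
    {"x": 0, "y": 0, "z": 0, "rx": 0, "ry": 0, "rz": 0.12, "grip": -0.65},
    {"x": 0, "y": 0, "z": 0, "rx": 0, "ry": 0, "rz": 0.12, "grip": -0.65},
    {"x": 0, "y": 0, "z": 0, "rx": 0, "ry": 0, "rz": 0.12, "grip": -0.65},
    {"x": 0, "y": 0, "z": 0, "rx": 0, "ry": 0, "rz": 0.12, "grip": -0.65},
    {"x": 0, "y": 0, "z": 0, "rx": 0, "ry": 0, "rz": 0.12, "grip": -0.65}
  ]
}}

```text
time_s: 11.72
position: [0.5416, 0.2826, 0.1331]
tool_rot: [[0.71, 0.705, 0.001], [0.705, -0.71, 0.0], [0.001, 0.001, -1.0]]
ft_force: [0.9, 1.2, -1.4]
grip_width: 0.0702
```

Request:
{"name": "play_rows", "arguments": {
  "commands": [
    {"x": 0, "y": 0, "z": 0.001, "rx": 0, "ry": 0, "rz": 0.12, "grip": -0.65},
    {"x": 0, "y": 0, "z": 0.001, "rx": 0, "ry": 0, "rz": 0.12, "grip": -0.65},
    {"x": 0, "y": 0, "z": 0.001, "rx": 0, "ry": 0, "rz": 0.12, "grip": -0.65},
    {"x": 0, "y": 0, "z": 0, "rx": 0, "ry": 0, "rz": 0.12, "grip": -0.65},
    {"x": 0, "y": 0, "z": 0, "rx": 0, "ry": 0, "rz": 0.12, "grip": -0.65},
    {"x": 0, "y": 0, "z": 0, "rx": 0, "ry": 0, "rz": 0.12, "grip": -0.65},
    {"x": 0, "y": 0, "z": 0, "rx": 0, "ry": 0, "rz": 0.12, "grip": -0.65},
    {"x": 0, "y": 0, "z": 0, "rx": 0, "ry": 0, "rz": 0.12, "grip": -0.65},
    {"x": 0, "y": 0, "z": 0, "rx": 0, "ry": 0, "rz": 0.12, "grip": -0.65},
    {"x": 0, "y": 0, "z": 0, "rx": 0, "ry": 0, "rz": 0.12, "grip": -0.65},
    {"x": 0, "y": 0, "z": 0, "rx": 0, "ry": 0, "rz": 0.12, "grip": -0.65},
    {"x": 0, "y": 0, "z": 0, "rx": 0, "ry": 0, "rz": 0.12, "grip": -0.65}
  ]
}}

```text
time_s: 13.22
position: [0.541, 0.2827, 0.1299]
tool_rot: [[0.791, -0.611, -0.0], [-0.611, -0.791, 0.0], [-0.0, -0.0, -1.0]]
ft_force: [-0.7, 1.4, -2.3]
grip_width: 0.0707
```

```bash
python3 - <<'E'
from h import *
s=st()
d=snap('side'); crop(d,'s8.png',(235,140,345,290),4)
E
```

```text
t 13.22 p [0.541  0.2827 0.1299] yang -127.7 q6 144.2 F [-0.657   1.3789 -2.3416] T [0.1956 0.211  0.0982] w 0.0707 zdown [-0.0002  0.0004 -1.    ]
```

View pics/s8.png

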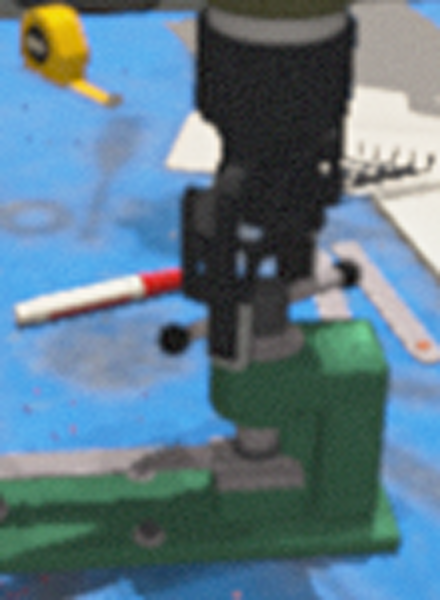

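Request:
{"name": "play_rows", "arguments": {
  "commands": [
    {"x": 0, "y": 0, "z": 0, "rx": 0, "ry": 0, "rz": -0.06, "grip": -0.65},
    {"x": 0, "y": 0, "z": -0.04, "rx": 0, "ry": 0, "rz": 0, "grip": -0.65},
    {"x": 0, "y": 0, "z": 0, "rx": 0, "ry": 0, "rz": -0.1, "grip": -0.65},
    {"x": 0, "y": 0, "z": 0, "rx": 0, "ry": 0, "rz": -0.18, "grip": -0.65},
    {"x": 0, "y": 0, "z": 0, "rx": 0, "ry": 0, "rz": -0.18, "grip": -0.65},
    {"x": 0, "y": 0, "z": 0, "rx": 0, "ry": 0, "rz": -0.18, "grip": -0.65},
    {"x": 0, "y": 0, "z": 0, "rx": 0, "ry": 0, "rz": -0.18, "grip": -0.65},
    {"x": 0, "y": 0, "z": 0, "rx": 0, "ry": 0, "rz": -0.18, "grip": -0.65},
    {"x": 0, "y": 0, "z": 0, "rx": 0, "ry": 0, "rz": -0.18, "grip": -0.65},
    {"x": 0, "y": 0, "z": 0, "rx": 0, "ry": 0, "rz": -0.18, "grip": -0.65},
    {"x": 0, "y": 0, "z": 0, "rx": 0, "ry": 0, "rz": -0.18, "grip": -0.65},
    {"x": 0, "y": 0, "z": 0, "rx": 0, "ry": 0, "rz": -0.18, "grip": -0.65}
  ]
}}

```text
time_s: 14.78
position: [0.5415, 0.2824, 0.1702]
tool_rot: [[0.423, 0.906, 0.001], [0.906, -0.423, 0.0], [0.001, 0.001, -1.0]]
ft_force: [-0.5, -0.2, -0.1]
grip_width: 0.0706
```

Request:
{"name": "play_rows", "arguments": {
  "commands": [
    {"x": 0, "y": 0, "z": 0, "rx": 0, "ry": 0, "rz": -0.18, "grip": -0.65},
    {"x": 0, "y": 0, "z": 0, "rx": 0, "ry": 0, "rz": -0.18, "grip": -0.65},
    {"x": 0, "y": 0, "z": 0, "rx": 0, "ry": 0, "rz": -0.18, "grip": -0.65},
    {"x": 0, "y": 0, "z": 0, "rx": 0, "ry": 0, "rz": -0.18, "grip": -0.65},
    {"x": 0, "y": 0, "z": 0, "rx": 0, "ry": 0, "rz": -0.18, "grip": -0.65},
    {"x": 0, "y": 0, "z": 0, "rx": 0, "ry": 0, "rz": -0.18, "grip": -0.65},
    {"x": 0, "y": 0, "z": 0, "rx": 0, "ry": 0, "rz": -0.18, "grip": -0.65},
    {"x": 0, "y": 0, "z": 0, "rx": 0, "ry": 0, "rz": -0.18, "grip": -0.65},
    {"x": 0, "y": 0, "z": 0, "rx": 0, "ry": 0, "rz": -0.18, "grip": -0.65},
    {"x": 0, "y": 0, "z": 0, "rx": 0, "ry": 0, "rz": 0, "grip": -0.65}
  ]
}}

```text
time_s: 16.02
position: [0.5415, 0.2824, 0.17]
tool_rot: [[-0.923, 0.386, 0.001], [0.386, 0.923, 0.0], [-0.001, 0.001, -1.0]]
ft_force: [-0.6, -0.4, -0.2]
grip_width: 0.0707
```

```bash
python3 - <<'E'
from h import *
s=st()
d=snap('side'); crop(d,'s9.png',(235,140,345,290),4)
E
```

```text
t 16.02 p [0.5415 0.2824 0.17  ] yang 67.3 q6 -50.8 F [-0.567  -0.396  -0.1859] T [ 0.0395 -0.0076  0.0021] w 0.0707 zdown [ 0.0012  0.0002 -1.    ]
```

View pics/s9.png

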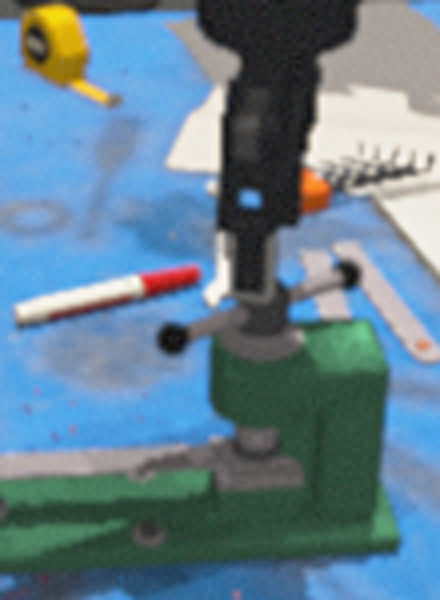

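Request:
{"name": "play_rows", "arguments": {
  "commands": [
    {"x": 0, "y": 0, "z": 0.021, "rx": 0, "ry": 0, "rz": 0, "grip": -0.65},
    {"x": 0, "y": 0, "z": 0.021, "rx": 0, "ry": 0, "rz": 0, "grip": -0.65},
    {"x": 0, "y": 0, "z": 0, "rx": 0, "ry": 0, "rz": 0.06, "grip": -0.65},
    {"x": 0, "y": 0, "z": 0, "rx": 0, "ry": 0, "rz": 0.1, "grip": -0.65},
    {"x": 0, "y": 0, "z": 0, "rx": 0, "ry": 0, "rz": 0.12, "grip": -0.65},
    {"x": 0, "y": 0, "z": 0, "rx": 0, "ry": 0, "rz": 0.12, "grip": -0.65},
    {"x": 0, "y": 0, "z": 0, "rx": 0, "ry": 0, "rz": 0.12, "grip": -0.65},
    {"x": 0, "y": 0, "z": 0, "rx": 0, "ry": 0, "rz": 0.12, "grip": -0.65},
    {"x": 0, "y": 0, "z": 0, "rx": 0, "ry": 0, "rz": 0.12, "grip": -0.65},
    {"x": 0, "y": 0, "z": 0, "rx": 0, "ry": 0, "rz": 0.12, "grip": -0.65},
    {"x": 0, "y": 0, "z": 0, "rx": 0, "ry": 0, "rz": 0.12, "grip": -0.65},
    {"x": 0, "y": 0, "z": 0, "rx": 0, "ry": 0, "rz": 0.12, "grip": -0.65}
  ]
}}

```text
time_s: 17.58
position: [0.5411, 0.2828, 0.1274]
tool_rot: [[-0.048, 0.999, -0.0], [0.999, 0.048, 0.001], [0.001, 0.0, -1.0]]
ft_force: [-1.0, 1.5, -0.4]
grip_width: 0.0701
```

Request:
{"name": "play_rows", "arguments": {
  "commands": [
    {"x": 0, "y": 0, "z": 0, "rx": 0, "ry": 0, "rz": 0.1, "grip": -0.65},
    {"x": 0, "y": 0, "z": 0, "rx": 0, "ry": 0, "rz": 0.1, "grip": -0.65},
    {"x": 0, "y": 0, "z": 0, "rx": 0, "ry": 0, "rz": 0.1, "grip": -0.65},
    {"x": 0, "y": 0, "z": 0, "rx": 0, "ry": 0, "rz": 0.1, "grip": -0.65},
    {"x": 0, "y": 0, "z": 0, "rx": 0, "ry": 0, "rz": 0.1, "grip": -0.65},
    {"x": 0, "y": 0, "z": 0, "rx": 0, "ry": 0, "rz": 0.1, "grip": -0.65},
    {"x": 0, "y": 0, "z": 0, "rx": 0, "ry": 0, "rz": 0.1, "grip": -0.65}
  ]
}}

```text
time_s: 18.45
position: [0.5415, 0.2827, 0.1276]
tool_rot: [[0.606, 0.795, 0.001], [0.795, -0.606, 0.001], [0.001, 0.0, -1.0]]
ft_force: [2.3, 1.2, -1.5]
grip_width: 0.0701
```

```bash
python3 - <<'E'
from h import *
s=st()
d=snap('side'); crop(d,'s10.png',(235,140,345,290),4)
E
```

```text
t 18.45 p [0.5415 0.2827 0.1276] yang -37.3 q6 53.8 F [ 2.3152  1.2149 -1.5439] T [ 0.1953 -0.0773  0.0665] w 0.0701 zdown [ 0.0008  0.0006 -1.    ]
```

View pics/s10.png

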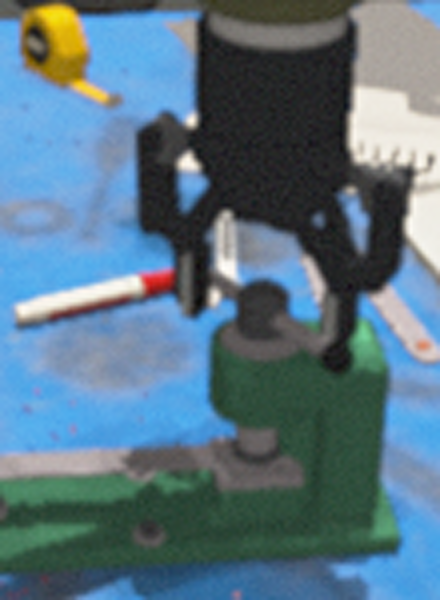

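Request:
{"name": "play_rows", "arguments": {
  "commands": [
    {"x": 0, "y": 0, "z": 0, "rx": 0, "ry": 0, "rz": 0.06, "grip": -0.65},
    {"x": 0, "y": 0, "z": 0, "rx": 0, "ry": 0, "rz": 0.06, "grip": -0.65},
    {"x": 0, "y": 0, "z": 0, "rx": 0, "ry": 0, "rz": 0.06, "grip": -0.65},
    {"x": 0, "y": 0, "z": 0, "rx": 0, "ry": 0, "rz": 0.06, "grip": -0.65},
    {"x": 0, "y": 0, "z": 0, "rx": 0, "ry": 0, "rz": 0.06, "grip": -0.65},
    {"x": 0, "y": 0, "z": 0, "rx": 0, "ry": 0, "rz": 0.06, "grip": -0.65},
    {"x": 0, "y": 0, "z": 0, "rx": 0, "ry": 0, "rz": 0.06, "grip": -0.65}
  ]
}}

```text
time_s: 19.38
position: [0.5413, 0.2826, 0.1276]
tool_rot: [[0.876, 0.482, 0.0], [0.482, -0.876, 0.0], [0.001, -0.0, -1.0]]
ft_force: [0.6, 1.3, -0.9]
grip_width: 0.0703
```

```bash
python3 - <<'E'
from h import *
s=st()
E
```

```text
t 19.38 p [0.5413 0.2826 0.1276] yang -61.2 q6 77.6 F [ 0.6022  1.3305 -0.9216] T [0.2002 0.0386 0.0281] w 0.0703 zdown [ 0.0005  0.0003 -1.    ]
```

Request:
{"name": "play_rows", "arguments": {
  "commands": [
    {"x": 0, "y": 0, "z": 0, "rx": 0, "ry": 0, "rz": 0.05, "grip": -0.65},
    {"x": 0, "y": 0, "z": 0, "rx": 0, "ry": 0, "rz": 0.05, "grip": -0.65},
    {"x": 0, "y": 0, "z": 0, "rx": 0, "ry": 0, "rz": 0.05, "grip": -0.65},
    {"x": 0, "y": 0, "z": 0, "rx": 0, "ry": 0, "rz": 0.05, "grip": -0.65}
  ]
}}

```text
time_s: 19.88
position: [0.5412, 0.2826, 0.1276]
tool_rot: [[0.954, 0.299, 0.0], [0.299, -0.954, 0.0], [0.0, -0.0, -1.0]]
ft_force: [-0.4, 0.9, -0.5]
grip_width: 0.0703
```

```bash
python3 - <<'E'
from h import *
s=st()
d=snap('side'); crop(d,'s11.png',(235,140,345,290),4)
E
```

```text
t 19.88 p [0.5412 0.2826 0.1276] yang -72.6 q6 89.1 F [-0.3508  0.9273 -0.4593] T [0.1822 0.075  0.121 ] w 0.0703 zdown [ 0.0002  0.0002 -1.    ]
```

View pics/s11.png

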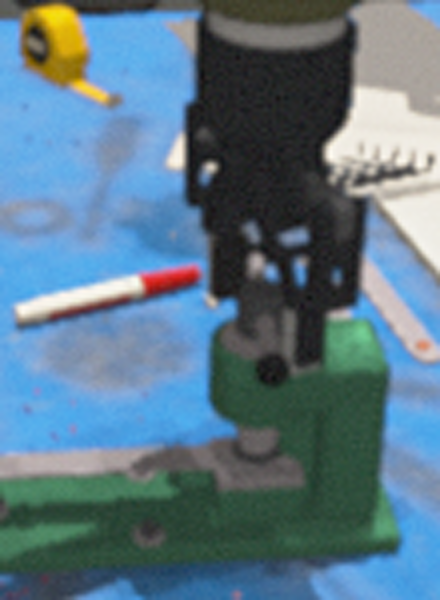

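Request:
{"name": "play_rows", "arguments": {
  "commands": [
    {"x": 0, "y": 0, "z": 0, "rx": 0, "ry": 0, "rz": 0.05, "grip": -0.65},
    {"x": 0, "y": 0, "z": 0, "rx": 0, "ry": 0, "rz": 0.05, "grip": -0.65},
    {"x": 0, "y": 0, "z": 0, "rx": 0, "ry": 0, "rz": 0, "grip": -0.65}
  ]
}}

```text
time_s: 20.3
position: [0.5412, 0.2825, 0.1275]
tool_rot: [[0.979, 0.205, 0.0], [0.205, -0.979, 0.0], [0.0, -0.0, -1.0]]
ft_force: [-0.5, 0.7, 0.9]
grip_width: 0.0702
```

```bash
python3 - <<'E'
from h import *
s=st()
d=snap('side'); ball(d,302.5,232.5)
crop(d,'s12.png',(235,140,345,290),4)
E
```

```text
t 20.3 p [0.5412 0.2825 0.1275] yang -78.2 q6 94.6 F [-0.5412  0.7459  0.8846] T [0.1411 0.1089 0.0544] w 0.0702 zdown [ 0.0001  0.0001 -1.    ]
 ball (302.5, 232.5) [0.5615 0.3346 0.0614] ang 68.70719975785126
 ball (302.5, 232.5) [0.5349 0.2268 0.1335] ang -96.42569402006502
```

Request:
{"name": "play_rows", "arguments": {
  "commands": [
    {"x": 0, "y": 0, "z": 0, "rx": 0, "ry": 0, "rz": 0.05, "grip": -0.65},
    {"x": 0, "y": 0, "z": 0, "rx": 0, "ry": 0, "rz": 0.05, "grip": -0.65},
    {"x": 0, "y": 0, "z": 0, "rx": 0, "ry": 0, "rz": 0, "grip": -0.65}
  ]
}}

```text
time_s: 20.72
position: [0.5411, 0.2825, 0.1274]
tool_rot: [[0.994, 0.107, -0.0], [0.107, -0.994, 0.0], [-0.0, -0.0, -1.0]]
ft_force: [-0.9, 1.4, 0.7]
grip_width: 0.0704
```

```bash
python3 - <<'E'
from h import *
s=st()
d=snap('side'); crop(d,'s13.png',(235,140,345,290),4)
E
```

```text
t 20.73 p [0.5411 0.2825 0.1274] yang -83.9 q6 100.3 F [-0.8568  1.4082  0.6994] T [0.1962 0.2041 0.04  ] w 0.0704 zdown [-0.      0.0001 -1.    ]
```

View pics/s13.png

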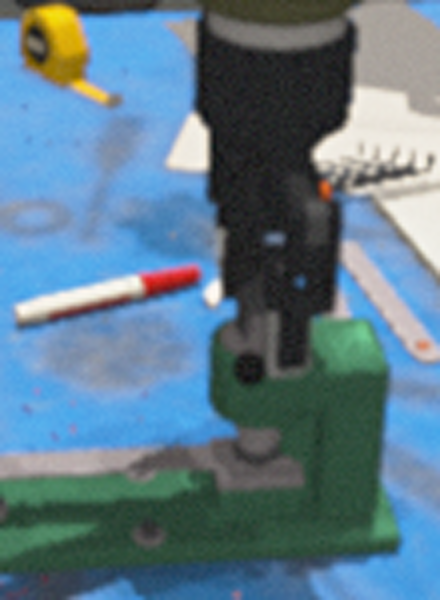

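Request:
{"name": "play_rows", "arguments": {
  "commands": [
    {"x": 0, "y": 0, "z": 0, "rx": 0, "ry": 0, "rz": 0.05, "grip": -0.65},
    {"x": 0, "y": 0, "z": 0, "rx": 0, "ry": 0, "rz": 0.05, "grip": -0.65},
    {"x": 0, "y": 0, "z": 0, "rx": 0, "ry": 0, "rz": 0, "grip": -0.65}
  ]
}}

```text
time_s: 21.15
position: [0.5411, 0.2826, 0.1274]
tool_rot: [[1.0, 0.007, -0.0], [0.007, -1.0, 0.0], [-0.0, -0.0, -1.0]]
ft_force: [-2.1, 2.3, 1.0]
grip_width: 0.0707
```

```bash
python3 - <<'E'
from h import *
s=st()
E
```

```text
t 21.15 p [0.5411 0.2826 0.1274] yang -89.6 q6 106.0 F [-2.0827  2.2961  0.9619] T [0.3365 0.242  0.1297] w 0.0707 zdown [-0.      0.0002 -1.    ]
```

Request:
{"name": "play_rows", "arguments": {
  "commands": [
    {"x": 0, "y": 0, "z": 0, "rx": 0, "ry": 0, "rz": 0.05, "grip": -0.65},
    {"x": 0, "y": 0, "z": 0, "rx": 0, "ry": 0, "rz": 0.05, "grip": -0.65},
    {"x": 0, "y": 0, "z": 0, "rx": 0, "ry": 0, "rz": 0, "grip": -0.65}
  ]
}}

```text
time_s: 21.52
position: [0.5411, 0.2827, 0.1274]
tool_rot: [[0.996, -0.092, -0.0], [-0.092, -0.996, 0.0], [-0.0, -0.0, -1.0]]
ft_force: [-1.4, 1.9, 0.4]
grip_width: 0.0706
```

```bash
python3 - <<'E'
from h import *
s=st()
d=snap('side'); crop(d,'s14.png',(235,140,345,290),4)
E
```

```text
t 21.52 p [0.5411 0.2827 0.1274] yang -95.3 q6 111.7 F [-1.3531  1.9494  0.4343] T [0.472  0.2799 0.1198] w 0.0706 zdown [-0.      0.0003 -1.    ]
```

View pics/s14.png

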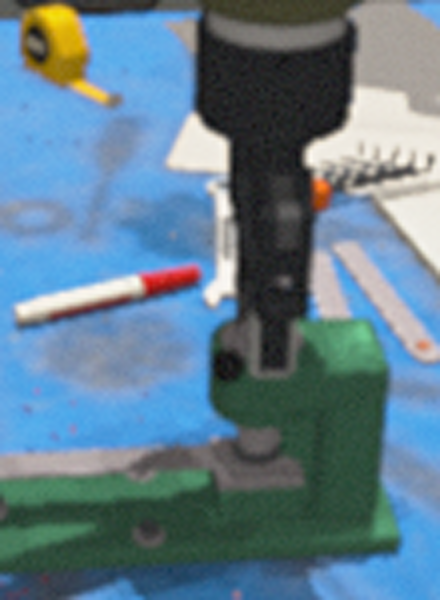

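Request:
{"name": "play_rows", "arguments": {
  "commands": [
    {"x": 0, "y": 0, "z": 0, "rx": 0, "ry": 0, "rz": 0.05, "grip": -0.65},
    {"x": 0, "y": 0, "z": 0, "rx": 0, "ry": 0, "rz": 0.05, "grip": -0.65},
    {"x": 0, "y": 0, "z": 0, "rx": 0, "ry": 0, "rz": 0.05, "grip": -0.65},
    {"x": 0, "y": 0, "z": 0, "rx": 0, "ry": 0, "rz": 0, "grip": -0.65}
  ]
}}

```text
time_s: 22.08
position: [0.5411, 0.2827, 0.1274]
tool_rot: [[0.971, -0.24, -0.0], [-0.24, -0.971, 0.0], [-0.0, -0.0, -1.0]]
ft_force: [-1.9, 3.6, 0.9]
grip_width: 0.0707
```

```bash
python3 - <<'E'
from h import *
s=st()
d=snap('side'); crop(d,'s15.png',(235,140,345,290),4)
ball(d,235+249/4,140+369/4)
ball(d,235+228/4,140+365/4)
E
```

```text
t 22.07 p [0.5411 0.2827 0.1274] yang -103.9 q6 120.3 F [-1.8899  3.6227  0.906 ] T [0.6467 0.3453 0.2426] w 0.0707 zdown [-0.0001  0.0004 -1.    ]
 ball (297.25, 232.25) [0.5501 0.3377 0.0611] ang 80.82594378976634
 ball (297.25, 232.25) [0.5251 0.2288 0.1337] ang -106.6788254889295
 ball (292.0, 231.25) [0.5381 0.3383 0.0644] ang 93.1756549352467
 ball (292.0, 231.25) [0.5156 0.2326 0.1343] ang -117.15030640850539
```

View pics/s15.png

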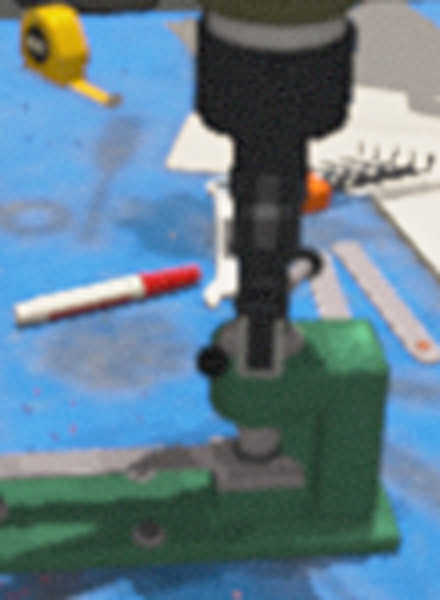

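Request:
{"name": "play_rows", "arguments": {
  "commands": [
    {"x": 0, "y": 0, "z": 0, "rx": 0, "ry": 0, "rz": 0.05, "grip": -0.65},
    {"x": 0, "y": 0, "z": 0, "rx": 0, "ry": 0, "rz": 0.05, "grip": -0.65},
    {"x": 0, "y": 0, "z": 0, "rx": 0, "ry": 0, "rz": 0.05, "grip": -0.65},
    {"x": 0, "y": 0, "z": 0, "rx": 0, "ry": 0, "rz": 0, "grip": -0.65}
  ]
}}

```text
time_s: 22.62
position: [0.5411, 0.2828, 0.1273]
tool_rot: [[0.924, -0.383, -0.0], [-0.383, -0.924, 0.0], [-0.0, -0.0, -1.0]]
ft_force: [-1.9, 4.7, 0.4]
grip_width: 0.0703
```

```bash
python3 - <<'E'
from h import *
s=st()
d=snap('side'); crop(d,'s16.png',(235,140,345,290),4)
E
```

```text
t 22.62 p [0.5411 0.2828 0.1273] yang -112.5 q6 129.0 F [-1.9015  4.7246  0.4175] T [0.7212 0.3637 0.2794] w 0.0703 zdown [-0.0001  0.0005 -1.    ]
```

View pics/s16.png

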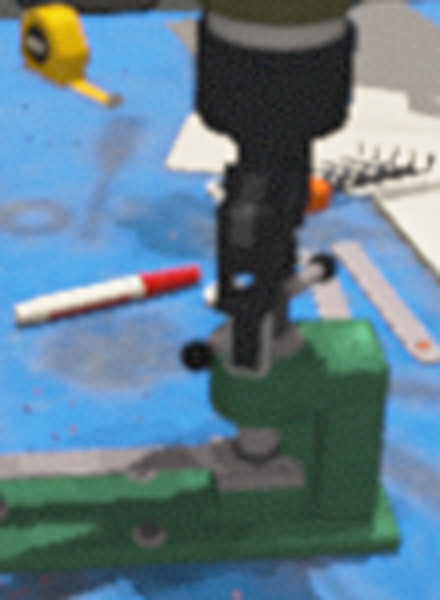

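Request:
{"name": "play_rows", "arguments": {
  "commands": [
    {"x": 0, "y": 0, "z": 0, "rx": 0, "ry": 0, "rz": -0.1, "grip": -0.65},
    {"x": 0, "y": 0, "z": 0, "rx": 0, "ry": 0, "rz": -0.15, "grip": -0.65},
    {"x": 0, "y": 0, "z": -0.03, "rx": 0, "ry": 0, "rz": 0, "grip": -0.65},
    {"x": 0, "y": 0, "z": -0.04, "rx": 0, "ry": 0, "rz": 0, "grip": -0.65}
  ]
}}

```text
time_s: 23.18
position: [0.5412, 0.2816, 0.1973]
tool_rot: [[0.99, -0.143, -0.002], [-0.143, -0.99, -0.002], [-0.002, 0.002, -1.0]]
ft_force: [-0.0, 0.0, 0.4]
grip_width: 0.0703
```

```bash
python3 - <<'E'
from h import *
s=st()
d=snap('side'); crop(d,'s17.png',(195,140,345,290),4)
t=snap('top')
for nm,x in (('side',d),('top',t)):
    hsv=cv2.cvtColor(x['color'],cv2.COLOR_BGR2HSV)
    m=((hsv[...,0]<18)&(hsv[...,1]>110)&(hsv[...,2]>90)).astype(np.uint8)
    n,l,stt,c=cv2.connectedComponentsWithStats(m)
    uc,vc=w2px(x,[.3968,.2919,.0465])
    print(nm,uc,vc)
    for i in range(1,n):
        if np.hypot(c[i][0]-uc,c[i][1]-vc)<12:
            o=x['cam_to_world'][:3,3]; r=px2w(x,*c[i],1.)-o; k=(.0465-o[2])/r[2]; print(c[i],stt[i][4],'at z=.0465:',o+k*r)
print([(r['point'],r['conf']) for r in finder.boxes_of('top','leaf_tip')])
R=s['tool_rot']; print(R.T@(np.array([.397,.292,.0])-s['position']))
E
```

```text
t 23.18 p [0.5412 0.2816 0.1973] yang -98.2 q6 114.6 F [-0.0139  0.005   0.4468] T [-0.0327  0.0415  0.0092] w 0.0703 zdown [-0.0018 -0.0018 -1.    ]
side 230.16400490231894 255.21839298265394
[230.5 255.5] 4 at z=.0465: [0.3975 0.2908 0.0465]
top 312.0037823398619 270.0047364590615
[311.9091 269.6364] 11 at z=.0465: [0.3976 0.2921 0.0465]
[([0.4149, 0.2914, 0.043], 0.74)]
[-0.1439  0.0099  0.1975]
```

View pics/s17.png

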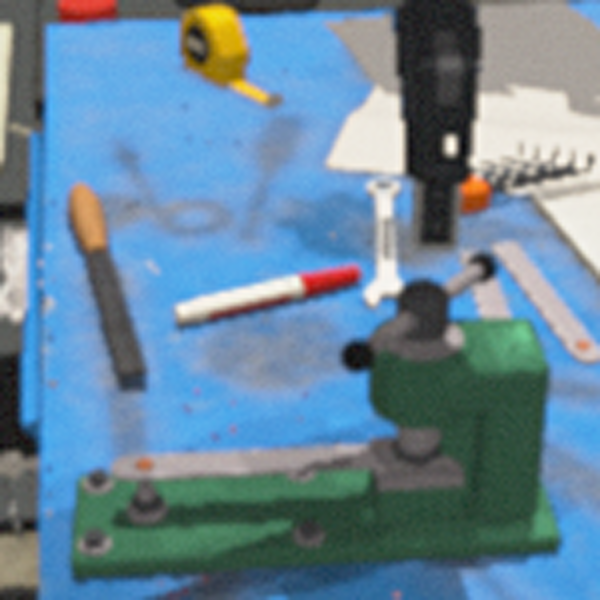

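Request:
{"name": "play_rows", "arguments": {
  "commands": [
    {"x": -0.036, "y": 0.0027, "z": 0, "rx": 0, "ry": 0, "rz": 0, "grip": 1},
    {"x": -0.036, "y": 0.0027, "z": 0, "rx": 0, "ry": 0, "rz": 0, "grip": 1},
    {"x": -0.036, "y": 0.0027, "z": 0, "rx": 0, "ry": 0, "rz": 0, "grip": 1},
    {"x": -0.036, "y": 0.0027, "z": 0, "rx": 0, "ry": 0, "rz": 0, "grip": 1},
    {"x": 0, "y": 0, "z": 0.03, "rx": 0, "ry": 0, "rz": 0, "grip": 1},
    {"x": 0, "y": 0, "z": 0.03, "rx": 0, "ry": 0, "rz": 0, "grip": 1},
    {"x": 0, "y": 0, "z": 0.03, "rx": 0, "ry": 0, "rz": 0, "grip": 1},
    {"x": 0, "y": 0, "z": 0.02, "rx": 0, "ry": 0, "rz": 0, "grip": 1},
    {"x": 0, "y": 0, "z": 0, "rx": 0, "ry": 0, "rz": 0, "grip": 1},
    {"x": 0, "y": 0, "z": 0, "rx": 0, "ry": 0, "rz": 0, "grip": 1}
  ],
  "squeeze": 20
}}

```text
time_s: 24.58
position: [0.3974, 0.2924, 0.0877]
tool_rot: [[0.99, -0.143, 0.0], [-0.143, -0.99, -0.0], [0.0, 0.0, -1.0]]
ft_force: [-0.1, 0.3, 0.1]
grip_width: 0.0
```

```bash
python3 - <<'E'
from h import *
s=st()
d=snap('side'); crop(d,'s18.png',(195,140,345,290),4)
P,U,V=cloud(d)
p=s['position']
m=(abs(P[:,0]-p[0])<.03)&(abs(P[:,1]-p[1])<.03)&(P[:,2]>.053)
Q=P[m];print(Q[np.argsort(Q[:,2])[:8]])
E
```

```text
t 24.57 p [0.3974 0.2924 0.0877] yang -98.2 q6 120.8 F [-0.1164  0.3342  0.1388] T [-0.0111 -0.0392 -0.0202] w 0.0 zdown [ 0.0004 -0.0001 -1.    ]
[[0.4057 0.2857 0.0736]
 [0.3975 0.2863 0.0741]
 [0.4016 0.285  0.0745]
 [0.3914 0.2863 0.0747]
 [0.4036 0.2844 0.0748]
 [0.3955 0.2854 0.0749]
 [0.3977 0.2879 0.0754]
 [0.3995 0.2833 0.0759]]
```

View pics/s18.png

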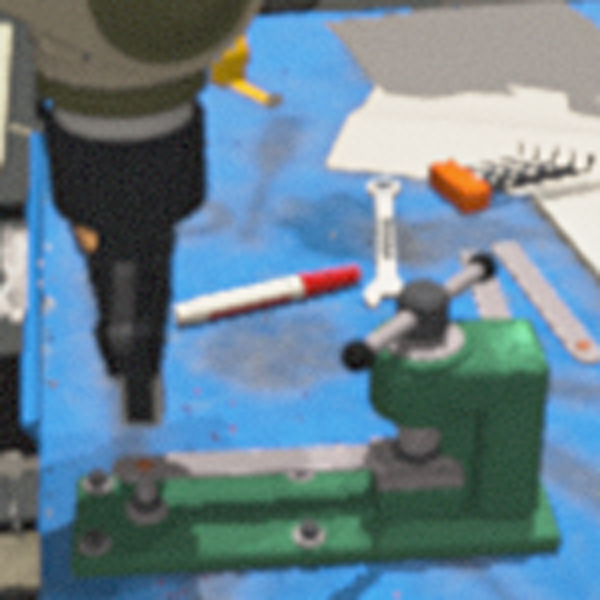

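Request:
{"name": "play_rows", "arguments": {
  "commands": [
    {"x": 0, "y": 0, "z": 0.012, "rx": 0, "ry": 0, "rz": 0, "grip": 1},
    {"x": 0, "y": 0, "z": 0.008, "rx": 0, "ry": 0, "rz": 0, "grip": 1},
    {"x": 0, "y": 0, "z": 0.002, "rx": 0, "ry": 0, "rz": 0, "grip": 1},
    {"x": 0, "y": 0, "z": 0.0015, "rx": 0, "ry": 0, "rz": 0, "grip": 1},
    {"x": 0, "y": 0, "z": 0.0015, "rx": 0, "ry": 0, "rz": 0, "grip": 1},
    {"x": 0, "y": 0, "z": 0.0015, "rx": 0, "ry": 0, "rz": 0, "grip": 1},
    {"x": 0, "y": 0, "z": 0.0015, "rx": 0, "ry": 0, "rz": 0, "grip": 1},
    {"x": 0, "y": 0, "z": 0.0015, "rx": 0, "ry": 0, "rz": 0, "grip": 1},
    {"x": 0, "y": 0, "z": 0.0015, "rx": 0, "ry": 0, "rz": 0, "grip": 1}
  ]
}}

```text
time_s: 25.75
position: [0.3971, 0.2925, 0.0563]
tool_rot: [[0.99, -0.144, -0.0], [-0.144, -0.99, 0.0], [-0.0, -0.0, -1.0]]
ft_force: [-1.9, -0.2, 3.4]
grip_width: 0.0001
```

```bash
python3 - <<'E'
from h import *
s=st()
E
```

```text
t 25.75 p [0.3971 0.2925 0.0563] yang -98.3 q6 120.8 F [-1.9389 -0.2015  3.4438] T [0.0075 0.3126 0.05  ] w 0.0001 zdown [-0.0001  0.0001 -1.    ]
```

Request:
{"name": "play_rows", "arguments": {
  "commands": [
    {"x": 0, "y": 0, "z": 0.001, "rx": 0, "ry": 0, "rz": 0, "grip": 1},
    {"x": 0, "y": 0, "z": 0.001, "rx": 0, "ry": 0, "rz": 0, "grip": 1},
    {"x": 0, "y": 0, "z": 0.001, "rx": 0, "ry": 0, "rz": 0, "grip": 1}
  ]
}}

```text
time_s: 26.12
position: [0.3971, 0.2925, 0.054]
tool_rot: [[0.99, -0.144, 0.0], [-0.144, -0.99, 0.0], [0.0, -0.0, -1.0]]
ft_force: [-6.1, -1.1, 20.4]
grip_width: 0.0002
```

```bash
python3 - <<'E'
from h import *
s=st()
d=snap('side'); crop(d,'s19.png',(205,210,305,280),6)
E
```

```text
t 26.12 p [0.3971 0.2925 0.054 ] yang -98.3 q6 120.8 F [-6.1275 -1.1409 20.4159] T [-0.2374  1.0005  0.0107] w 0.0002 zdown [ 0.0004  0.0002 -1.    ]
```

View pics/s19.png

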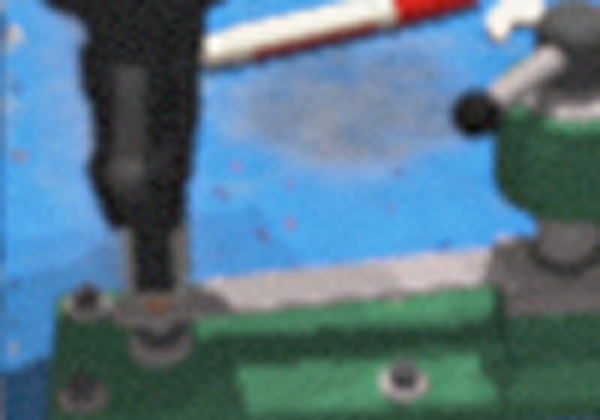

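Request:
{"name": "play_rows", "arguments": {
  "commands": [
    {"x": 0, "y": 0, "z": -0.0015, "rx": 0, "ry": 0, "rz": 0, "grip": 1},
    {"x": 0, "y": 0, "z": -0.002, "rx": 0, "ry": 0, "rz": 0, "grip": 1},
    {"x": 0, "y": 0, "z": -0.002, "rx": 0, "ry": 0, "rz": 0, "grip": 1},
    {"x": 0, "y": 0, "z": -0.002, "rx": 0, "ry": 0, "rz": 0, "grip": 1},
    {"x": 0, "y": 0, "z": -0.003, "rx": 0, "ry": 0, "rz": 0, "grip": 1},
    {"x": 0, "y": 0, "z": -0.004, "rx": 0, "ry": 0, "rz": 0, "grip": 1},
    {"x": 0, "y": 0, "z": -0.02, "rx": 0, "ry": 0, "rz": 0, "grip": 1},
    {"x": 0, "y": 0, "z": -0.04, "rx": 0, "ry": 0, "rz": 0, "grip": 1},
    {"x": 0, "y": 0, "z": -0.04, "rx": 0, "ry": 0, "rz": 0, "grip": 1},
    {"x": 0, "y": 0, "z": -0.03, "rx": 0, "ry": 0, "rz": 0, "grip": 1},
    {"x": 0, "y": 0, "z": 0, "rx": 0, "ry": 0, "rz": 0, "grip": 1}
  ]
}}

```text
time_s: 27.55
position: [0.3979, 0.2928, 0.1998]
tool_rot: [[0.99, -0.144, 0.004], [-0.144, -0.99, 0.002], [0.004, -0.002, -1.0]]
ft_force: [0.4, 0.5, 0.1]
grip_width: -0.0002
```

```bash
python3 - <<'E'
from h import *
s=st()
d=snap('side'); crop(d,'s20.png',(195,140,345,290),4)
ball(d,195+357/4,140+355/4)
t=snap('top','t20.png')
e=cv2.imread('pics/top0.png'); e=cv2.absdiff(e,t['color']).max(2); cv2.imwrite('pics/diff.png',e)
E
```

```text
t 27.55 p [0.3979 0.2928 0.1998] yang -98.3 q6 120.8 F [0.3891 0.4555 0.074 ] T [0.0102 0.0059 0.046 ] w -0.0002 zdown [ 0.0045  0.0017 -1.    ]
 ball (284.25, 228.75) [0.5194 0.334  0.0754] ang 112.86177660992591
 ball (284.25, 228.75) [0.5023 0.2422 0.1351] ang -134.05966708723284
```

View pics/s20.png

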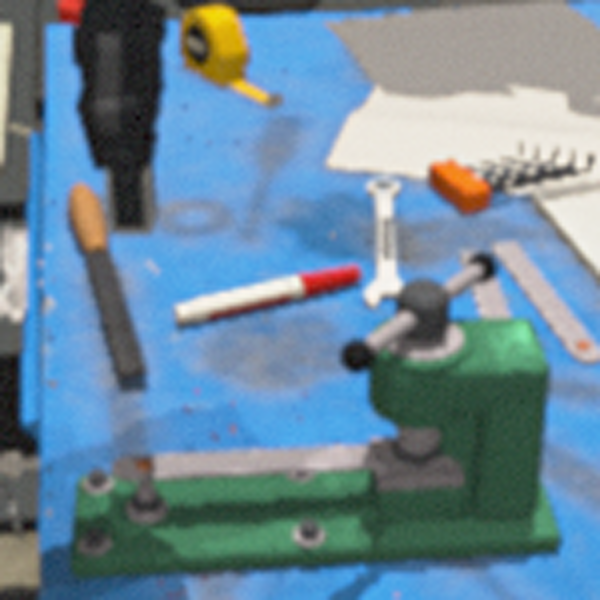

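View pics/t20.png

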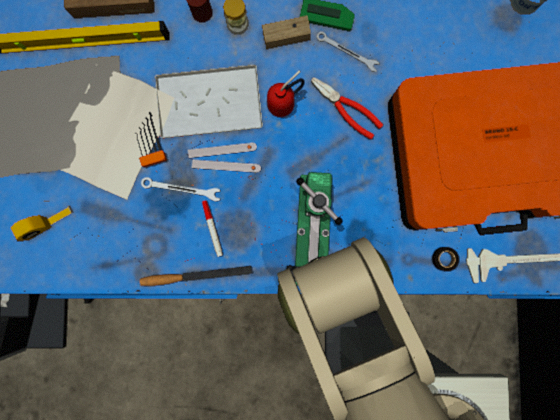

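```bash
python3 - <<'E'
from h import *
print(order.close_job())
E
```

```text
the job is handed in; nothing more can be done
None
```

I ran the clamp screw fully home, pressed the copper button down onto the stop and let it spring back. The job was handed in at about 28 s of the 72 s allowed.

- **Screw drop:** I pushed the cross handle counter-clockwise with both open fingers. After about 67°, or 1.2 rad, the screw dropped about 9 mm, seen as handle height going from 0.152 to 0.143 m. It was not turned clockwise before that.
- **Clamping:** I ran the screw clockwise in two strokes to an estimated -6.9 to -7.0 rad. The push force rose steadily to about 5 N, against 1–2 N while running free. The handle read 0.134–0.135 m, which is the home height, and it did not move back when I let go.
- **Button press:** I pressed at 8–12 mm/s until the side picture showed the spring down on the stop. The force reached about 20 N, well above the roughly 4 N needed, because I made one more 3 mm step than was called for. The fingertip read about 3 mm higher on the stop than expected (0.040 m against 0.037 m). I then released it slowly.
- **Last checks:** The button was back at its rest position and the handle angle was unchanged. The marker and the other things I could see lay where they were. The arm was clear, with contact force near zero.

The turn angle and depth come from pictures, so they are good to roughly 0.1 rad and 2 mm.

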